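Repack a returned speaker set

ROBOT

A 6-joint arm with a two-finger parallel gripper is mounted at the origin on the work surface. World frame = base frame: x ahead of the robot, y to its left, z up, the work surface at z = 0. Lengths are in m, angles in rad, forces in N, time in s.
With the tool pointing down it reaches from about 0.25 to 0.725 m from the base axis. Payload 4 kg.
Tool frame: the origin (TCP) lies on the centre line of the jaws, within the pads' length; the fingertips stand 17 mm ahead of it and the grasp point (between the pads) lies 2 mm behind it; z points along the fingers, y is the line along which they close (so a half turn about z gives the same grasp; the last joint's range is limited). The gripper opens to 85 mm and grips with 20 to 120 N. Pads are 22 mm wide; open, the fingers measure 114 mm over their backs; the gripper's body (76 mm by 85 mm) begins 54 mm behind the grasp point. The pads swing forward as they close: fully open they stand 13 mm farther back than shut.
Start: joints at [1.275, 0.241, 0.005, 1.335, 0, 1.571], TCP at [0.146, 0.478, 0.248] pointing down, gripper open.
Joint ranges: [-2.72, 2.72], [-1.05, 1.87], [-1.09, 1.28], [-1.99, 2.15], [-1.42, 1.44], [-3.14, 3.14]. Speed limits (rad/s): [2.79, 2.79, 3.14, 3.14, 3.14, 3.14].

INTERFACE

Orientations are given as a unit quaternion [x, y, z, w].
In Python, from workcell import get_obs, imaging, order gives the robot as it stands.
- The arm moves only by the tool apply_moves, never from a script. Its argument "targets" is a list that holds one entry, the list of rows, each a list of 5 numbers: the shift along the world's x, y, z in units of 40 mm (1.0 is 40 mm), then the turn about the world's z in degrees, then the gripper command: -1 is shut, 1 is fully open, values between are in proportion. In form: [[[dx, dy, dz, turn, fingers], ...]]. A call has 1 to 8 rows; each row shifts and turns the commanded pose from where the row before left it; what a row does not reach is not made up. A row lasts 1/12 s, in which the tool goes at most 41.7 mm and 7.16 degrees, less where a joint would pass 70% of its speed; a pose out of reach is approached as far as the arm can. A call is refused whole if a number of a shift passes 1 or a number of a turn 7.16, either way. A call with a gripper value outside its range is refused whole. The fingers move at their own pace and stop on an object; the grip force is fixed at half the most. Time passes only in rows, so rows that do not move let the fingers close. It gives the time, the measured TCP pose, the force, the opening and the grip force at its end, in the units of the state.
- get_obs(): the state, without advancing time (a new reading comes with each control period).
- imaging.camera(name): name is "scene" or "top" or "wrist"; returns (picture, depth): 480x640x3 uint8, blue, green, red; 480x640 float32, m along the optical axis (not along the pixel's ray), 0 where there is no reading.
- imaging.get_calibration(name): a dict with "camera_matrix" (3x3 intrinsics, pixels), "k1" (the pictures are not rectified: a ray, as slopes to the right and down, at radius r is drawn at 1 + k1 r^2 times it, then the intrinsics apply), "eye" and "rotation" of the camera in the world; the wrist camera has in their place "hand_eye" (4x4, takes a point from camera to tool coordinates, whose origin is the TCP and whose axes are the flange's). Camera axes: x right, y down, z forward; pixel columns grow to the right and rows downward; lengths in m; the calibration is good to about 2 mm. A picture is of the moment at which its call begins: read the wrist's pose just before it. get_calibration takes no time and is no camera call.
- order.job_done(): hands the job in; it is judged then, once.
The state is a dict: "clock": time; "joint_pos": joint angles; "joint_vel": joint speeds; "tau": joint torques, N m; "eef_pos": TCP position; "tool_rot": TCP orientation; "ft_force": force on the tool from outside, world axes, zero at the start; "ft_torque": the same for the moment, N m; "grip_width": finger opening in m; "grasp_force": force on a finger pad.
Only numpy, scipy, OpenCV 4.12 (cv2) and the standard library are available. Lean on these libraries where they do the work, as an engineer would, in place of code of your own. Each camera call takes 0.05 s, during which the arm holds its last target. There are 200 camera calls.

TASK

Repack the returned speaker set in the open carton: first lay the moulded base tray flat on the carton's floor, pockets up, then stand the speaker in its round pocket and the mains adapter in its rectangular pocket (these two in either order), and last rest the flat cover, ridge up, level on their tops, squarely over the tray. Let go of everything, and leave the tape roll, label roll, knife and scanner where they lie.

Things in the scene. Friction and masses are not known exactly. Their poses are not given: they have to be found in the camera images.
- carton: Open brown cardboard carton, fixed to the bench, 208 x 116 mm outside (long side along its x axis), 50 mm high, walls and floor 4 mm thick, so 200 x 108 mm inside; flaps folded down outside. Origin: centre of its underside, z up. The base tray goes in lengthwise, either way round, with 10 mm to spare on every side.
- base_mid (a point): Loose grey pulp tray, 180 (its x) x 88 (y) x 36 mm high, 100 g. Point: its centre, 18 mm above its underside, z up. Pockets 30 mm deep, floors 6 mm above the underside: round, 68 mm across, at x = -48 mm; rectangular, 60 (x) x 72 mm (y), at x = +44 mm; both at y = 0. Between them a full-height web 28 mm thick (x -14 to +14), which can be pinched along x with a finger in each pocket.
- speaker_mid (a point): Loose upright cylindrical speaker, dark grey with black top and foot, 52 mm in diameter, 75 mm high, about 250 g. The point is its centre, half-way up; z up along its axis. Goes upright into the round pocket with 8 mm to spare all round, and then stands 45 mm out of the tray.
- adapter_mid (a point): Loose upright white mains adapter block, 44 mm (its x) x 56 mm (its y) x 75 mm high, about 160 g, two dark sockets on top. The point is its centre, half-way up; z up. Goes upright into the rectangular pocket, its x along the tray's x (either way round), with 8 mm to spare on every side, and then stands 45 mm out of the tray.
- cover_mid (a point): Loose grey pulp cover: slab 172 (its x) x 84 (y) x 10 mm with a grip ridge across the middle of its top, 28 mm thick (x), 70 mm long (y), rising 38 mm above the slab; 48 mm high in all, 70 g. Point: centre of the whole, 24 mm above its underside, z up. It finally lies on the flat tops of speaker and adapter, length along the tray's, either way round.
- tape_mid (a point): Bystander, leave alone: brown roll of tape standing on its flat side, 84 mm across, 48 mm high. Its centre.
- label_mid (a point): Bystander, leave alone: white roll of labels standing on its flat side, 64 mm across, 50 mm high. Its centre.
- knife_mid (a point): Bystander, leave alone: yellow safety knife lying along its x, 143 mm long, 16 mm high. The point is the centre of its handle.
- scanner_mid (a point): Bystander, leave alone: black and grey hand scanner lying on its side, head 90 x 62 mm and 45 mm high, handle 135 mm long towards its y. The point is the centre of its head.

How it is judged:
On the way, in this order (a step that is already met when the one before it is completed fails the run):
1. the base tray lies flat on the carton's floor and has been let go (horizontal distance between base_mid and carton below 0.017 m and z of base_mid in the frame of carton between 0.017 and 0.027 m and angle between base_mid's own z axis and vertical below 0.06 rad and contact force between the fingers and base below 0.2 N and linear speed of base below 0.02 m/s), for 0.2 s.
2. speaker and adapter stand in their own pockets, released, the tray still flat in the carton (horizontal distance between base_mid and carton below 0.017 m and z of base_mid in the frame of carton between 0.017 and 0.027 m and angle between base_mid's own z axis and vertical below 0.06 rad and x of speaker_mid in the frame of base_mid between -0.06 and -0.036 m and y of speaker_mid in the frame of base_mid between -0.012 and 0.012 m and z of speaker_mid in the frame of base_mid between 0.02 and 0.031 m and angle between each of speaker_mid, adapter_mid's own z axis and vertical below 0.12 rad and x of adapter_mid in the frame of base_mid between 0.032 and 0.056 m and y of adapter_mid in the frame of base_mid between -0.012 and 0.012 m and z of adapter_mid in the frame of base_mid between 0.02 and 0.031 m and contact force between the fingers and speaker below 0.2 N and linear speed of each of speaker, adapter below 0.02 m/s and contact force between the fingers and adapter below 0.2 N), for 0.2 s.
At the end, for the whole second after the job is handed in: Tray flat on the carton floor (17 mm of centre, tilt 0.06 rad); speaker and adapter upright on the floors of their own pockets (12 mm each way, tilt 0.12); cover ridge up on both tops (22 mm of tray centre, tilt 0.08, length within 0.26 rad of the tray's); all released, at rest (horizontal distance between base_mid and carton below 0.017 m and z of base_mid in the frame of carton between 0.017 and 0.027 m and angle between base_mid's own z axis and vertical below 0.06 rad and x of speaker_mid in the frame of base_mid between -0.06 and -0.036 m and y of speaker_mid in the frame of base_mid between -0.012 and 0.012 m and z of speaker_mid in the frame of base_mid between 0.02 and 0.031 m and angle between each of speaker_mid, adapter_mid's own z axis and vertical below 0.12 rad and x of adapter_mid in the frame of base_mid between 0.032 and 0.056 m and y of adapter_mid in the frame of base_mid between -0.012 and 0.012 m and z of adapter_mid in the frame of base_mid between 0.02 and 0.031 m and horizontal distance between cover_mid and base_mid below 0.022 m and z of cover_mid in the frame of base_mid between 0.08 and 0.094 m and angle between cover_mid's own z axis and vertical below 0.08 rad and angle between the x axis of cover_mid and the x axis of base_mid, either way round below 0.26 rad and linear speed of each of base, speaker, adapter, cover below 0.01 m/s and angular speed of each of base, speaker, adapter, cover below 0.1 rad/s); the robot touches nothing.
It fails at once if the tape roll was moved by more than 30 mm (distance of tape_mid from where it was at the start of the episode above 0.03 m).
It fails at once if the label roll was moved by more than 30 mm (distance of label_mid from where it was at the start of the episode above 0.03 m).
It fails at once if the knife was moved by more than 30 mm (distance of knife_mid from where it was at the start of the episode above 0.03 m).
It fails at once if the scanner was moved by more than 30 mm (distance of scanner_mid from where it was at the start of the episode above 0.03 m).
It also fails if it takes over 131 s, if anything falls off the work surface, if the arm or the gripper's body presses on something with over 40 N, if the wrist force passes 120 N, or if a joint passes its speed limit or range.

## Working session

There is one attempt and no reset: what is moved stays moved. The work goes in short steps, Python scripts to look and compute and a tool call to move; the robot and the scene stay as the last step left them, time stands still between calls to the robot, and variables do not carry over. Pictures are saved under pics/ and viewed, at most 14 in all, crops included, and the job is handed in when it is done.

Besides the shell and the picture viewer there is one more tool, called after "Emit:" by a JSON object that holds its "op" and its "data". apply_moves: Moves the arm, as the interface text tells. Its arguments: {"type":"object","properties":{"targets":{"type":"array","items":{"type":"array","items":{"type":"array","items":{"type":"number"}}}}},"required":["targets"]}

```bash
mkdir -p pics; ls; cat > h.py <<'E'
import numpy as np, cv2
from workcell import get_obs, imaging, order
from scipy.spatial.transform import Rotation as R
def cloud(name):
    o=get_obs(); im,d=imaging.camera(name); c=imaging.get_calibration(name)
    K=np.array(c["camera_matrix"]); k1=c["k1"]
    v,u=np.mgrid[0:480,0:640]
    x=(u-K[0,2])/K[0,0]; y=(v-K[1,2])/K[1,1]
    rd=np.hypot(x,y); r=rd.copy()
    for _ in range(20): r=rd/(1+k1*r*r)
    s=np.where(rd>0,r/np.maximum(rd,1e-9),1)
    P=np.stack([x*s*d,y*s*d,d],-1)
    if name=="wrist":
        H=np.array(c["hand_eye"]); P=P@H[:3,:3].T+H[:3,3]
        Rw=R.from_quat(o["tool_rot"]).as_matrix(); P=P@Rw.T+np.array(o["eef_pos"])
    else:
        P=P@np.array(c["rotation"]).T+np.array(c["eye"])
    P[d==0]=np.nan
    return im,P
E
python3 - <<'E'
from h import *
for n in ("scene","top"):
    im,P=cloud(n); cv2.imwrite(f"pics/{n}0.png",im); np.save(n+"0.npy",P)
    c=imaging.get_calibration(n); print(n,c)
o=get_obs(); print(o)
E
```

```text
picsTraceback (most recent call last):
  File "<stdin>", line 3, in <module>
  File "h.py", line 17, in cloud
    P=P@np.array(c["rotation"]).T+np.array(c["eye"])
      ~^~~~~~~~~~~~~~~~~~~~~~~~~~
ValueError: matmul: Input operand 1 has a mismatch in its core dimension 0, with gufunc signature (n?,k),(k,m?)->(n?,m?) (size 4 is different from 3)
```

```bash
sed -i 's/P@np.array(c\["rotation"\]).T/P@R.from_quat(c["rotation"]).as_matrix().T/' h.py
python3 - <<'E'
from h import *
for n in ("scene","top"):
    im,P=cloud(n); cv2.imwrite(f"pics/{n}0.png",im); np.save(n+"0.npy",P)
    c=imaging.get_calibration(n); print(n,c)
    z=P[...,2]; print(np.nanpercentile(z,[5,30,50,70]), np.nanmedian(P[200:280,280:360].reshape(-1,3),0))
o=get_obs(); print(o)
E
```

```text
scene {'camera_matrix': array([[619.27231595,   0.        , 314.82684354],
       [  0.        , 619.27231595, 240.73612712],
       [  0.        ,   0.        ,   1.        ]]), 'k1': -0.10946562613496107, 'eye': array([1.02854306, 0.59758698, 1.10992104]), 'rotation': array([ 0.28013763,  0.90801462, -0.2959535 , -0.09717966])}
[-0.75103972 -0.00112448  0.00138181  0.00454717] [ 0.55232319 -0.04687107  0.00268509]
top {'camera_matrix': array([[462.24253084,   0.        , 325.96064909],
       [  0.        , 462.24253084, 240.25933841],
       [  0.        ,   0.        ,   1.        ]]), 'k1': 0.008067750208501784, 'eye': array([ 0.46902409, -0.01084949,  1.03094244]), 'rotation': array([ 0.70644088, -0.70452554,  0.05137847, -0.04410551])}
[-7.52092428e-01 -7.00412194e-04  1.02831576e-03  3.18340333e-03] [ 0.6113617  -0.00611539  0.00130146]
{'clock': 0.15, 'joint_pos': array([ 1.27497515e+00,  2.41279262e-01,  4.05379827e-03,  1.33519322e+00,
       -5.60937218e-07,  1.57076333e+00]), 'joint_vel': array([-2.57747624e-05, -3.33915093e-03,  2.88429596e-03,  2.40653485e-04,
       -5.09307019e-06,  1.07439690e-03]), 'tau': array([ 5.18611705e-04, -3.72635365e+01,  2.52638412e+01,  1.24079618e-02,
        5.27368843e-05, -3.29474602e-06]), 'eef_pos': array([0.14563476, 0.47786109, 0.24760546]), 'tool_rot': array([ 1.47355492e-01,  9.89083263e-01, -8.02360091e-04, -1.19280616e-04]), 'ft_force': array([-0.12542699,  0.53880922,  0.46533547]), 'ft_torque': array([ 0.02275184, -0.02084376, -0.02525106]), 'grasp_force': 0.0, 'grip_width': 0.0851727572859469}
```

View pics/top0.png

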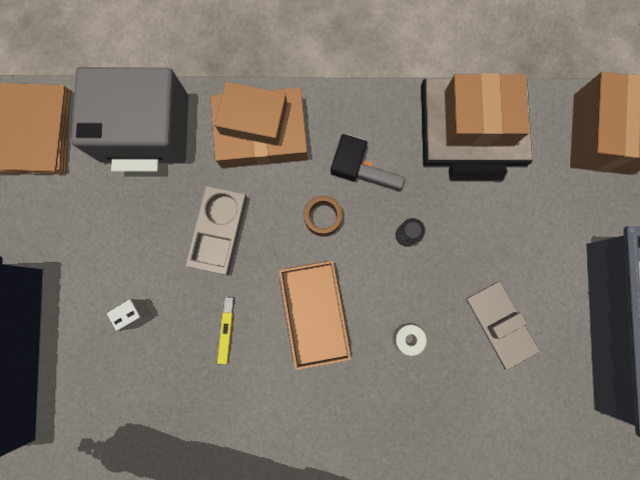

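View pics/scene0.png

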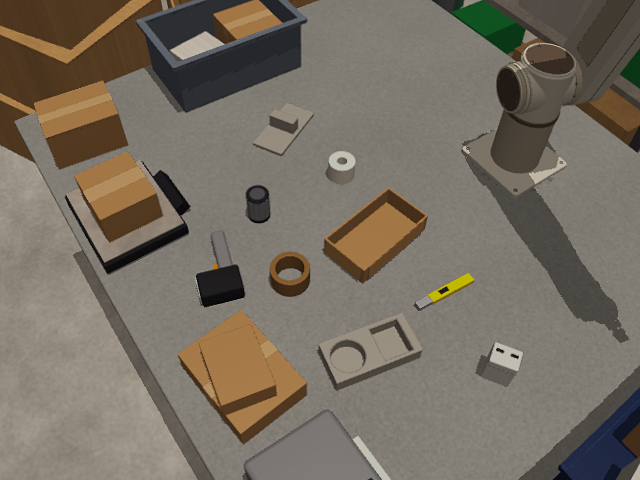

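```bash
python3 - <<'E'
from h import *
T=np.load("top0.npy")
def rep(name,box,zlo,zhi):
    u0,u1,v0,v1=box; p=T[v0:v1,u0:u1].reshape(-1,3); 
    p=p[np.isfinite(p).all(1)]
    q=p[(p[:,2]>zlo)&(p[:,2]<zhi)]
    (c,s,a)=cv2.minAreaRect((q[:,:2]*1000).astype(np.float32))
    print(name,len(q),"z",np.round(np.percentile(q[:,2],[5,50,95]),4),"mean",q.mean(0).round(4),"rect",np.round(c,1),np.round(s,1),round(a,1))
rep("tray",(178,255,178,280),.028,.045)
rep("carton",(270,360,255,375),.042,.06)
rep("cartonfloor",(270,360,255,375),-.005,.012)
rep("speaker",(390,432,212,250),.065,.085)
rep("adapter",(98,160,290,340),.067,.085)
rep("coverridge",(460,545,275,375),.042,.056)
rep("coverslab",(460,545,275,375),.006,.015)
rep("tape",(295,352,188,242),.04,.06)
rep("label",(388,435,315,362),.04,.06)
rep("knife",(212,240,290,370),.009,.03)
rep("scanner",(325,410,130,195),.015,.06)
E
```

```text
tray 1791 z [0.0322 0.0359 0.039 ] mean [0.6283 0.2199 0.0358] rect [627.  220.6] [ 89.8 180.1] 78.2
carton 812 z [0.0449 0.0501 0.0533] mean [0.4433 0.0045 0.0499] rect [446.4   4.8] [210.5 119.5] 10.4
cartonfloor 9500 z [-0.0019  0.0025  0.007 ] mean [0.4454 0.0033 0.0026] rect [446.3   4. ] [259.8 199.5] 0.1
speaker 493 z [0.0719 0.0757 0.0786] mean [ 0.6208 -0.2001  0.0755] rect [ 621.1 -200.4] [50.5 50.4] 68.8
adapter 626 z [0.0714 0.075  0.0779] mean [0.4453 0.3904 0.0749] rect [445.4 391.7] [44.3 55.9] 31.1
coverridge 460 z [0.0451 0.0487 0.0517] mean [ 0.4238 -0.4058  0.0486] rect [ 423.7 -406.7] [28.5 71.7] 29.0
coverslab 2519 z [0.0077 0.011  0.0138] mean [ 0.4231 -0.4048  0.0109] rect [ 424.4 -410.7] [172.4 223.5] 85.1
tape 597 z [0.0443 0.0482 0.0512] mean [ 0.6587 -0.0126  0.0481] rect [659.5 -12.2] [82.5 82.3] 0.1
label 677 z [0.047  0.0507 0.0537] mean [ 0.394  -0.1973  0.0505] rect [ 394.2 -197.7] [63.4 62.1] 46.0
knife 677 z [0.0116 0.0158 0.0194] mean [0.4084 0.1961 0.0158] rect [411.  196.2] [ 22.8 142. ] 85.6
scanner 1892 z [0.0239 0.0425 0.0477] mean [ 0.7741 -0.096   0.0392] rect [ 779.8 -120.1] [165.4  94.9] 72.6
```

Emit:
{"op": "apply_moves", "data": {"targets": [[[0.75, -0.4, 0, -5.3, 1], [0.75, -0.4, 0, -5.3, 1], [0.75, -0.4, 0, -5.3, 1], [0.75, -0.4, 0, -5.3, 1], [0.75, -0.4, 0, -5.3, 1], [0.75, -0.4, 0, -5.3, 1], [0.75, -0.4, 0, -5.3, 1], [0.75, -0.4, 0, -5.3, 1]]]}}

```text
clock: 0.82
eef_pos: [0.3869, 0.3491, 0.248]
tool_rot: [0.497, 0.868, -0.0, -0.0]
ft_force: [-0.3, 0.1, -0.3]
grip_width: 0.0852
grasp_force: 0.0
```

Emit:
{"op": "apply_moves", "data": {"targets": [[[0.75, -0.4, 0, -5.3, 1], [0.75, -0.4, 0, -5.3, 1], [0.75, -0.4, 0, -5.3, 1], [0.75, -0.4, 0, -5.3, 1], [0.75, -0.4, 0, -5.3, 1], [0.75, -0.4, 0, -5.3, 1], [0.75, -0.4, 0, -5.3, 1], [0.75, -0.4, 0, -5.3, 1]]]}}

```text
clock: 1.48
eef_pos: [0.6269, 0.2211, 0.2477]
tool_rot: [0.777, 0.629, -0.0, -0.0]
ft_force: [1.1, 1.7, -1.0]
grip_width: 0.0856
grasp_force: 0.0
```

Emit:
{"op": "apply_moves", "data": {"targets": [[[0, 0, -0.8, 0, 1], [0, 0, -0.8, 0, 1], [0, 0, -0.8, 0, 1], [0, 0, 0, 0, 1], [0, 0, 0, 0, 1]]]}}

```text
clock: 1.9
eef_pos: [0.6239, 0.2216, 0.1498]
tool_rot: [0.776, 0.631, -0.003, -0.001]
ft_force: [0.0, 0.4, 0.9]
grip_width: 0.0853
grasp_force: 0.0
```

```bash
cat >> h.py <<'E'
def st():
    o=get_obs(); y=R.from_quat(o["tool_rot"]).as_matrix()[:,1]
    z=R.from_quat(o["tool_rot"]).as_matrix()[:,2]
    print("t",round(o["clock"],2),"p",np.round(o["eef_pos"],4),"ty",round(np.degrees(np.arctan2(y[1],y[0])),2),"z",z.round(3),"q",np.round(o["joint_pos"],2),"F",np.round(o["ft_force"],1),"w",round(o["grip_width"],4),round(o["grasp_force"],1))
    return o
E
python3 - <<'E'
from h import *
st(); im,P=cloud("wrist"); cv2.imwrite("pics/w1.png",im); np.save("w1.npy",P)
E
```

```text
t 1.9 p [0.6239 0.2216 0.1498] ty -11.75 z [-0.006 -0.002 -1.   ] q [ 0.34  0.62  0.33  1.29 -0.    2.12] F [0.  0.4 0.9] w 0.0853 0.0
```

View pics/w1.png

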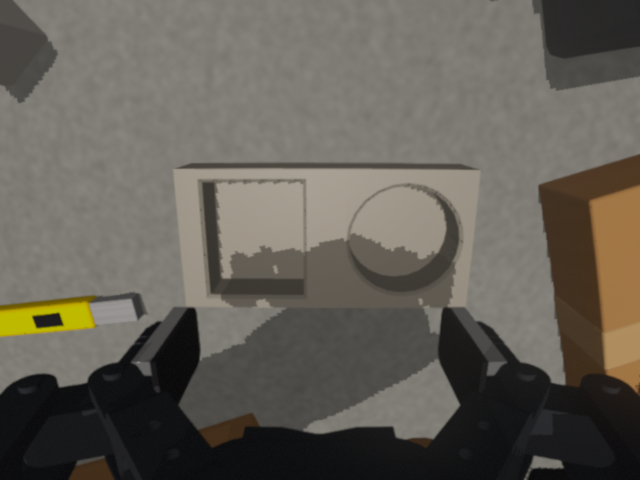

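```bash
python3 - <<'E'
from h import *
T=np.load("w1.npy"); p=T[150:306,165:490].reshape(-1,3); q=p[(p[:,2]>.030)&(p[:,2]<.042)]
c,s,a=cv2.minAreaRect((q[:,:2]*1000).astype(np.float32)); print(c,s,a,np.median(q[:,2]))
print(T[235,308],T[235,345])
st()
E
```

```text
(627.0319213867188, 221.49258422851562) (87.79113006591797, 180.64450073242188) 78.14833068847656 0.035760980226204706
[0.61704859 0.22743095 0.03700483] [0.6388396  0.22271197 0.03620392]
t 1.95 p [0.6256 0.2223 0.1526] ty -11.74 z [-0.001 -0.    -1.   ] q [0.34 0.62 0.34 1.29 0.   2.12] F [ 0.6 -0.1  0.2] w 0.0855 0.0
```

Emit:
{"op": "apply_moves", "data": {"targets": [[[0.03, -0.02, -0.75, 0, 1], [0, 0, -0.75, 0, 1], [0, 0, -0.75, 0, 1], [0, 0, -0.5, 0, 1], [0, 0, -0.25, 0, 1], [0, 0, 0, 0, 1], [0, 0, 0, 0, 1]]]}}

```text
clock: 2.53
eef_pos: [0.6284, 0.2222, 0.0346]
tool_rot: [0.776, 0.631, 0.002, 0.001]
ft_force: [-0.5, -0.8, 1.0]
grip_width: 0.0856
grasp_force: 0.0
```

Emit:
{"op": "apply_moves", "data": {"targets": [[[0, 0, 0, 0, -0.2], [0, 0, 0, 0, -0.5], [0, 0, 0, 0, -0.8], [0, 0, 0, 0, -1], [0, 0, 0, 0, -1], [0, 0, 0, 0, -1], [0, 0, 0, 0, -1], [0, 0, 0, 0, -1]]]}}

```text
clock: 3.2
eef_pos: [0.6274, 0.2217, 0.0335]
tool_rot: [0.776, 0.631, 0.001, 0.0]
ft_force: [-1.9, -0.6, 6.2]
grip_width: 0.0272
grasp_force: 59.2
```

```bash
python3 -c "from h import *; st()"
```

```text
t 3.2 p [0.6274 0.2217 0.0335] ty -11.76 z [ 0.001  0.001 -1.   ] q [0.34 0.72 0.18 1.04 0.   2.12] F [-1.9 -0.6  6.2] w 0.0272 59.2
```

Emit:
{"op": "apply_moves", "data": {"targets": [[[0, 0, 0.3, 0, -1], [0, 0, 0.7, 0, -1], [0, 0, 1, 0, -1], [0, 0, 1, 0, -1], [0, 0, 1, 0, -1], [0, 0, 0, 0, -1]]]}}

```text
clock: 3.7
eef_pos: [0.6311, 0.2229, 0.2034]
tool_rot: [0.776, 0.631, 0.008, 0.003]
ft_force: [1.1, 0.6, 1.5]
grip_width: 0.027
grasp_force: 59.6
```

Emit:
{"op": "apply_moves", "data": {"targets": [[[-0.57, -0.68, 0, 2.8, -1], [-0.57, -0.68, 0, 2.8, -1], [-0.57, -0.68, 0, 2.8, -1], [-0.57, -0.68, 0, 2.8, -1], [-0.57, -0.68, 0, 2.8, -1], [-0.57, -0.68, 0, 2.8, -1], [-0.57, -0.68, 0, 2.8, -1], [-0.57, -0.68, 0, 2.6, -1]]]}}

```text
clock: 4.37
eef_pos: [0.4431, 0.0028, 0.1924]
tool_rot: [0.639, 0.769, -0.0, 0.0]
ft_force: [1.1, -0.5, -0.6]
grip_width: 0.0272
grasp_force: 59.7
```

Emit:
{"op": "apply_moves", "data": {"targets": [[[0, 0, -0.7, 0, -1], [0, 0, -0.7, 0, -1], [0, 0, 0, 0, -1], [0, 0, 0, 0, -1]]]}}

```text
clock: 4.7
eef_pos: [0.4431, 0.0037, 0.1357]
tool_rot: [0.64, 0.768, -0.001, -0.001]
ft_force: [-0.1, -0.1, -0.8]
grip_width: 0.027
grasp_force: 59.7
```

```bash
python3 - <<'E'
from h import *
st(); im,P=cloud("wrist"); cv2.imwrite("pics/w2.png",im); np.save("w2.npy",P); 
im,P=cloud("top"); cv2.imwrite("pics/t2.png",im); np.save("t2.npy",P)
E
```

```text
t 4.7 p [0.4431 0.0037 0.1357] ty 10.44 z [-0.004 -0.    -1.   ] q [ 0.01  0.22 -0.33  1.02 -0.    1.4 ] F [-0.1 -0.1 -0.8] w 0.027 59.7
```

View pics/w2.png

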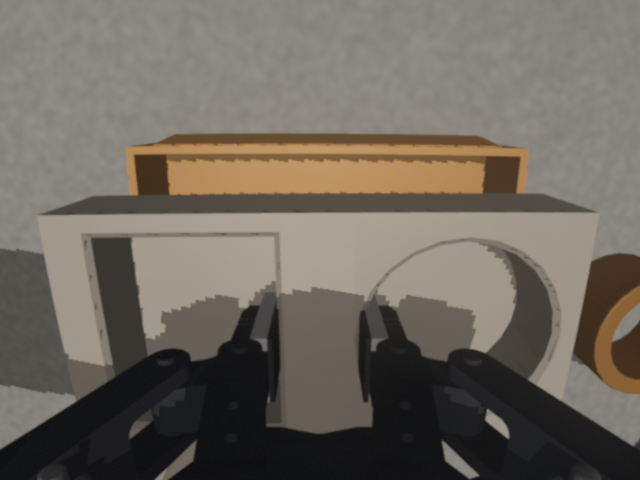

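```bash
python3 - <<'E'
from h import *
T=np.load("w2.npy")
def pl(box):
    q=T[box[2]:box[3],box[0]:box[1]].reshape(-1,3); q=q[np.isfinite(q).all(1)]; return np.median(q,0).round(4)
print("tray top L,R,mid:",pl((55,75,225,260)),pl((565,580,225,260)),pl((300,340,220,260)),pl((95,580,213,219)))
# rim points: z 45-55 in carton area
p=T[130:200,110:545].reshape(-1,3); q=p[(p[:,2]>.045)&(p[:,2]<.055)]
c=np.array([.4464,.0048]); a=np.radians(10.4); e=np.array([[np.cos(a),np.sin(a)],[-np.sin(a),np.cos(a)]])
l=(q[:,:2]-c)@e.T; print("rim local x",l[:,0].min(),l[:,0].max(),"y",l[:,1].min(),l[:,1].max(), np.percentile(l,[1,99],axis=0))
# tray top edges in tray frame
p=T[195:420,20:620].reshape(-1,3); z0=np.median(pl((300,340,220,260))[2]); q=p[abs(p[:,2]-z0)<.006]
l=(q[:,:2]-c)@e.T; print("tray local",np.percentile(l,[0.5,99.5],axis=0),z0)
for n in("t2",):
    T=np.load(n+".npy"); p=T[250:380,260:370].reshape(-1,3); q=p[(p[:,2]>.046)&(p[:,2]<.054)]; print(len(q))
st()
E
```

```text
tray top L,R,mid: [0.3554 0.0227 0.1387] [0.5168 0.0523 0.1376] [0.4362 0.0384 0.1382] [0.4401 0.0468 0.138 ]
rim local x -0.10588216864999583 0.10538406609348076 y 0.0338685049685925 0.060813140200784606 [[-0.10413974  0.03591973]
 [ 0.10312412  0.06041242]]
tray local [[-0.09393042 -0.03299583]
 [ 0.08512889  0.04386055]] 0.1382
199
t 4.8 p [0.4456 0.0041 0.1375] ty 10.48 z [ 0.002 -0.    -1.   ] q [ 0.01  0.22 -0.33  1.02 -0.    1.4 ] F [ 0.6  0.2 -0.6] w 0.0269 59.7
```

Emit:
{"op": "apply_moves", "data": {"targets": [[[0.05, 0.03, -0.6, 0, -1], [0, 0, -0.6, 0, -1], [0, 0, -0.5, 0, -1], [0, 0, -0.4, 0, -1], [0, 0, -0.25, 0, -1], [0, 0, 0, 0, -1], [0, 0, 0, 0, -1], [0, 0, 0, 0, -1]]]}}

```text
clock: 5.47
eef_pos: [0.4482, 0.0053, 0.0437]
tool_rot: [0.64, 0.769, 0.001, 0.001]
ft_force: [-0.7, -0.4, -0.1]
grip_width: 0.0269
grasp_force: 59.7
```

Emit:
{"op": "apply_moves", "data": {"targets": [[[0, 0, -0.06, 0, -1], [0, 0, 0, 0, -1], [0, 0, 0, 0, -1], [0, 0, 0, 0, -1]]]}}

```text
clock: 5.8
eef_pos: [0.4468, 0.0051, 0.0403]
tool_rot: [0.64, 0.769, 0.0, 0.0]
ft_force: [0.1, 0.8, -1.0]
grip_width: 0.027
grasp_force: 59.7
```

Emit:
{"op": "apply_moves", "data": {"targets": [[[0, 0, -0.04, 0, -1], [0, 0, -0.02, 0, -1], [0, 0, 0, 0, -1], [0, 0, 0, 0, -1]]]}}

```text
clock: 6.13
eef_pos: [0.4466, 0.005, 0.0376]
tool_rot: [0.64, 0.769, 0.0, 0.0]
ft_force: [0.1, 0.4, 0.0]
grip_width: 0.027
grasp_force: 59.6
```

```bash
python3 -c "from h import *; st()"
```

```text
t 6.13 p [0.4466 0.005  0.0376] ty 10.45 z [ 0. -0. -1.] q [ 0.01  0.35 -0.46  0.76 -0.    1.4 ] F [0.1 0.4 0. ] w 0.027 59.6
```

Emit:
{"op": "apply_moves", "data": {"targets": [[[0, 0, -0.04, 0, -1], [0, 0, -0.02, 0, -1], [0, 0, 0, 0, -1], [0, 0, 0, 0, -1]]]}}

```text
clock: 6.47
eef_pos: [0.4467, 0.005, 0.0374]
tool_rot: [0.64, 0.769, 0.0, 0.0]
ft_force: [-7.1, -0.8, 22.5]
grip_width: 0.027
grasp_force: 62.4
```

Emit:
{"op": "apply_moves", "data": {"targets": [[[0, 0, 0, 0, -0.5], [0, 0, 0, 0, 0], [0, 0, 0, 0, 0.5], [0, 0, 0, 0, 1], [0, 0, 0, 0, 1], [0, 0, 0, 0, 1], [0, 0, 0, 0, 1], [0, 0, 0, 0, 1]]]}}

```text
clock: 7.13
eef_pos: [0.4464, 0.0051, 0.0349]
tool_rot: [0.64, 0.769, -0.0, -0.0]
ft_force: [0.2, -0.0, 0.2]
grip_width: 0.0852
grasp_force: 0.0
```

Emit:
{"op": "apply_moves", "data": {"targets": [[[0, 0, 0.5, 0, 1], [0, 0, 0.9, 0, 1], [0, 0, 1, 0, 1], [0, 0, 1, 0, 1], [0, 0, 0.8, 0, 1], [0, 0, 0, 0, 1]]]}}

```text
clock: 7.63
eef_pos: [0.4507, 0.0051, 0.21]
tool_rot: [0.64, 0.769, 0.004, 0.005]
ft_force: [0.4, -0.2, -0.7]
grip_width: 0.0853
grasp_force: 0.0
```

```bash
python3 - <<'E'
from h import *
st(); im,P=cloud("top"); cv2.imwrite("pics/t3.png",im[230:400,230:400].repeat(3,0).repeat(3,1)); np.save("t3.npy",P)
im,P=cloud("wrist"); cv2.imwrite("pics/w3.png",im); np.save("w3.npy",P)
E
```

```text
t 7.63 p [0.4507 0.0051 0.21  ] ty 10.45 z [ 0.013  0.    -1.   ] q [ 0.01  0.16 -0.2   1.2   0.    1.4 ] F [ 0.4 -0.2 -0.7] w 0.0853 0.0
```

View pics/w3.png

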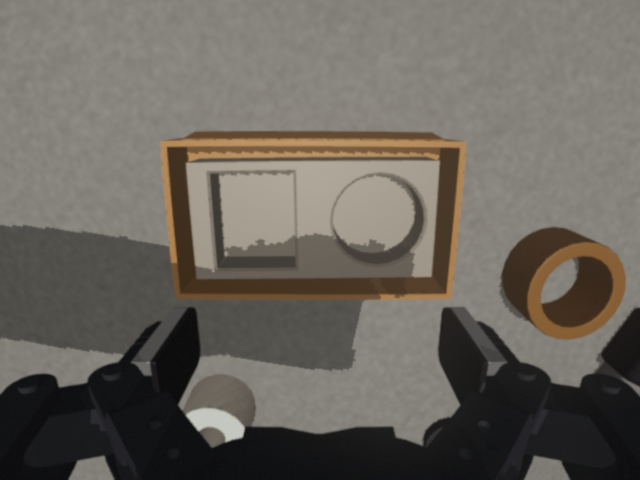

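```bash
cat >> h.py <<'E'
def tray():
    im,P=cloud("wrist"); st(); np.save("wt.npy",P)
    for n,(u0,u1,v0,v1),lo,hi in (("tray",(175,455,150,290),.034,.0445),("rim",(150,480,125,310),.047,.054)):
        p=P[v0:v1,u0:u1].reshape(-1,3); q=p[(p[:,2]>lo)&(p[:,2]<hi)]
        A=np.c_[q[:,:2]-q[:,:2].mean(0),np.ones(len(q))]; k=np.linalg.lstsq(A,q[:,2],rcond=None)[0]
        if n=="tray":
            m=np.zeros((400,400),np.uint8)
            ij=((q[:,:2]-[.2464,-.1952])*1000).round().astype(int); m[ij[:,1],ij[:,0]]=255
            m=cv2.morphologyEx(m,cv2.MORPH_OPEN,np.ones((5,5))); ys,xs=np.nonzero(m)
            pts=np.c_[xs+246.4,ys-195.2]
        else: pts=q[:,:2]*1000
        print(n,cv2.minAreaRect(pts.astype(np.float32)),"plane",k.round(4))
E
python3 -c "from h import *; tray()"
```

```text
t 7.78 p [0.4463 0.0051 0.2028] ty 10.45 z [ 0.  0. -1.] q [ 0.01  0.16 -0.22  1.19  0.    1.4 ] F [ 0.4 -0.2 -0.8] w 0.0854 0.0
tray ((445.4249267578125, 4.91790771484375), (180.64291381835938, 89.36659240722656), 10.68491268157959) plane [-0.0016  0.0056  0.0394]
rim ((445.6838684082031, 5.641273498535156), (210.7306671142578, 118.88661193847656), 10.132637977600098) plane [-0.0007  0.0007  0.0496]
```

Emit:
{"op": "apply_moves", "data": {"targets": [[[0.335, -0.395, 0, 6.93, 1], [0.335, -0.395, 0, 6.93, 1], [0.335, -0.395, 0, 6.93, 1], [0.335, -0.395, 0, 6.93, 1], [0.335, -0.395, 0, 6.93, 1], [0.335, -0.395, 0, 6.93, 1], [0.335, -0.395, 0, 6.93, 1]]]}}

```text
clock: 8.37
eef_pos: [0.5394, -0.1061, 0.2002]
tool_rot: [0.265, 0.964, -0.0, -0.003]
ft_force: [-0.9, -0.3, 0.3]
grip_width: 0.0851
grasp_force: 0.0
```

Emit:
{"op": "apply_moves", "data": {"targets": [[[0.335, -0.395, 0, 6.93, 1], [0.335, -0.395, 0, 6.93, 1], [0.335, -0.395, 0, 6.93, 1], [0.335, -0.395, 0, 6.93, 1], [0.335, -0.395, 0, 6.93, 1], [0.335, -0.395, 0, 6.93, 1], [0, 0, 0, 0, 1], [0, 0, 0, 0, 1]]]}}

```text
clock: 9.03
eef_pos: [0.6198, -0.2007, 0.1995]
tool_rot: [-0.091, 0.996, 0.001, -0.003]
ft_force: [-0.3, 0.4, 0.0]
grip_width: 0.0851
grasp_force: 0.0
```

```bash
python3 - <<'E'
from h import *
st(); im,P=cloud("wrist"); cv2.imwrite("pics/w4.png",im)
z=P[...,2]; m=((z>.07)&(z<.082)).astype(np.uint8); n,l,s,c=cv2.connectedComponentsWithStats(m)
for i in range(1,n):
    if s[i,4]>300: print(s[i],cv2.minAreaRect((P[l==i][:,:2]*1000).astype(np.float32)))
E
```

```text
t 9.03 p [ 0.6198 -0.2007  0.1995] ty 100.4 z [-0.005  0.002 -1.   ] q [-0.31  0.57  0.38  1.38  0.   -0.49] F [-0.3  0.4  0. ] w 0.0851 0.0
[ 278  200   81   80 4995] ((620.5311889648438, -200.77513122558594), (51.436981201171875, 50.946075439453125), 42.372093200683594)
```

View pics/w4.png

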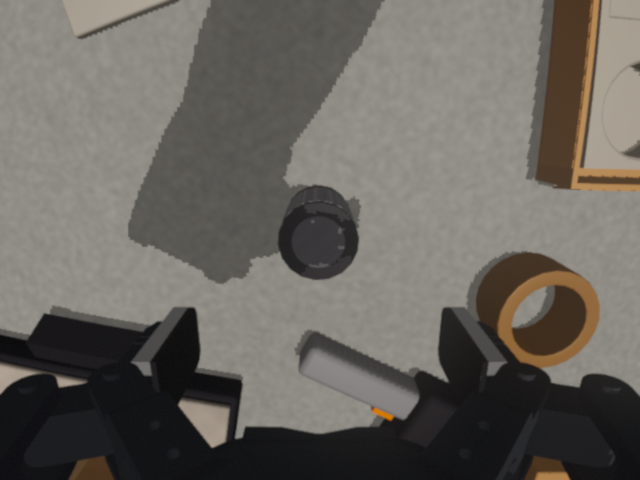

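Emit:
{"op": "apply_moves", "data": {"targets": [[[0, 0, -0.8, 0, 1], [0, 0, -0.9, 0, 1], [0, 0, -0.8, 0, 1], [0, 0, -0.6, 0, 1], [0, 0, -0.45, 0, 1], [0, 0, 0, 0, 1], [0, 0, 0, 0, 1]]]}}

```text
clock: 9.67
eef_pos: [0.619, -0.199, 0.0597]
tool_rot: [-0.092, 0.996, 0.001, -0.002]
ft_force: [-0.5, -0.4, 0.4]
grip_width: 0.0855
grasp_force: 0.0
```

Emit:
{"op": "apply_moves", "data": {"targets": [[[0, 0, 0, 0, 0.4], [0, 0, 0, 0, 0], [0, 0, 0, 0, -0.5], [0, 0, 0, 0, -1], [0, 0, 0, 0, -1], [0, 0, 0, 0, -1], [0, 0, 0, 0, -1]]]}}

```text
clock: 10.25
eef_pos: [0.6223, -0.2006, 0.0636]
tool_rot: [-0.092, 0.996, -0.001, 0.002]
ft_force: [-0.5, 0.7, 6.7]
grip_width: 0.05
grasp_force: 63.6
```

Emit:
{"op": "apply_moves", "data": {"targets": [[[0, 0, 0.3, 0, -1], [0, 0, 0.6, 0, -1], [0, 0, 0.9, 0, -1], [0, 0, 0.9, 0, -1], [0, 0, 0.5, 0, -1], [0, 0, 0.2, 0, -1], [0, 0, 0, 0, -1], [0, 0, 0, 0, -1]]]}}

```text
clock: 10.92
eef_pos: [0.6201, -0.2002, 0.1961]
tool_rot: [-0.092, 0.996, 0.0, -0.001]
ft_force: [-0.4, 0.8, -4.0]
grip_width: 0.0504
grasp_force: 63.0
```

```bash
python3 -c "from h import *; st()"
```

```text
t 10.92 p [ 0.6201 -0.2002  0.1961] ty 100.54 z [-0.002  0.    -1.   ] q [-0.31  0.57  0.37  1.37 -0.   -0.5 ] F [-0.4  0.8 -4. ] w 0.0504 63.0
```

Emit:
{"op": "apply_moves", "data": {"targets": [[[-0.2, 0.335, 0, 0, -1], [-0.4, 0.67, 0, 0, -1], [-0.4, 0.67, 0, 0, -1], [-0.4, 0.67, 0, 0, -1], [-0.4, 0.67, 0, 0, -1], [-0.4, 0.67, 0, 0, -1], [-0.4, 0.67, 0, 0, -1], [-0.4, 0.67, 0, 0, -1]]]}}

```text
clock: 11.58
eef_pos: [0.4977, 0.0018, 0.1941]
tool_rot: [-0.092, 0.996, 0.0, -0.003]
ft_force: [-0.0, -0.1, -2.3]
grip_width: 0.0503
grasp_force: 63.3
```

Emit:
{"op": "apply_moves", "data": {"targets": [[[-0.2, 0.335, 0, 0, -1], [0, 0, -0.5, 0, -1], [0, 0, -0.5, 0, -1], [0, 0, 0, 0, -1], [0, 0, 0, 0, -1], [0, 0, 0, 0, -1], [0, 0, 0, 0, -1]]]}}

```text
clock: 12.17
eef_pos: [0.4932, 0.0138, 0.1575]
tool_rot: [-0.092, 0.996, -0.0, 0.0]
ft_force: [1.2, 0.5, -2.6]
grip_width: 0.05
grasp_force: 63.3
```

```bash
python3 - <<'E'
from h import *
st(); im,P=cloud("wrist"); cv2.imwrite("pics/w5.png",im); np.save("w5.npy",P)
E
```

```text
t 12.17 p [0.4932 0.0138 0.1575] ty 100.51 z [ 0.001  0.    -1.   ] q [ 0.03  0.29 -0.18  1.11  0.   -0.16] F [ 1.2  0.5 -2.6] w 0.05 63.3
```

View pics/w5.png

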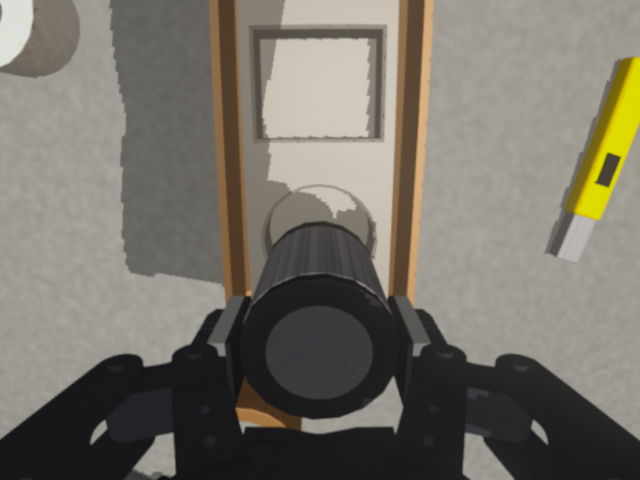

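Emit:
{"op": "apply_moves", "data": {"targets": [[[0, 0, -0.5, 0, -1], [0, 0, -0.5, 0, -1], [0, 0, -0.4, 0, -1], [0, 0, -0.4, 0, -1], [0, 0, -0.2, 0, -1], [0, 0, -0.07, 0, -1], [0, 0, 0, 0, -1], [0, 0, 0, 0, -1]]]}}

```text
clock: 12.88
eef_pos: [0.4938, 0.014, 0.0753]
tool_rot: [-0.092, 0.996, -0.0, 0.001]
ft_force: [0.8, -0.9, -2.6]
grip_width: 0.0503
grasp_force: 63.7
```

Emit:
{"op": "apply_moves", "data": {"targets": [[[0, 0, -0.04, 0, -1], [0, 0, 0, 0, -1], [0, 0, 0, 0, -1], [0, 0, 0, 0, -1]]]}}

```text
clock: 13.22
eef_pos: [0.4939, 0.0141, 0.0736]
tool_rot: [-0.092, 0.996, -0.0, 0.001]
ft_force: [0.6, 0.7, 1.9]
grip_width: 0.05
grasp_force: 63.6
```

Emit:
{"op": "apply_moves", "data": {"targets": [[[0, 0, -0.01, 0, -0.2], [0, 0, 0, 0, 0.4], [0, 0, 0, 0, 1], [0, 0, 0, 0, 1], [0, 0, 0, 0, 1], [0, 0, 0, 0, 1], [0, 0, 0, 0, 1]]]}}

```text
clock: 13.8
eef_pos: [0.4926, 0.0141, 0.0722]
tool_rot: [-0.092, 0.996, 0.0, -0.0]
ft_force: [-0.0, 0.8, -0.1]
grip_width: 0.0858
grasp_force: 0.0
```

Emit:
{"op": "apply_moves", "data": {"targets": [[[0, 0, 0.5, 0, 1], [0, 0, 0.9, 0, 1], [0, 0, 1, 0, 1], [0, 0, 0.9, 0, 1], [0, 0, 0, 0, 1], [0, 0, 0, 0, 1]]]}}

```text
clock: 14.3
eef_pos: [0.4946, 0.0141, 0.2069]
tool_rot: [-0.092, 0.996, -0.0, 0.003]
ft_force: [-0.4, -0.8, -1.0]
grip_width: 0.0852
grasp_force: 0.0
```

```bash
cat >> h.py <<'E'
def blobs(n,lo,hi,mn=200,save=None):
    im,P=cloud(n)
    if save: cv2.imwrite(save,im)
    z=P[...,2]; m=((z>lo)&(z<hi)).astype(np.uint8); k,l,s,c=cv2.connectedComponentsWithStats(m)
    for i in range(1,k):
        if s[i,4]>mn:
            q=P[l==i]; A=np.c_[q[:,:2]-q[:,:2].mean(0),np.ones(len(q))]; pl=np.linalg.lstsq(A,q[:,2],rcond=None)[0]
            print(s[i],cv2.minAreaRect((q[:,:2]*1000).astype(np.float32)),"plane",pl.round(4))
E
python3 - <<'E'
from h import *
st(); blobs("wrist",.078,.095,save="pics/w6.png")
E
```

```text
t 14.3 p [0.4946 0.0141 0.2069] ty 100.54 z [ 0.006  0.    -1.   ] q [ 0.03  0.25 -0.1   1.22  0.   -0.16] F [-0.4 -0.8 -1. ] w 0.0852 0.0
[ 278  193   83   82 5214] ((492.3194580078125, 13.669380187988281), (51.49867630004883, 51.22100067138672), 67.86972045898438) plane [0.0137 0.0022 0.0847]
```

View pics/w6.png

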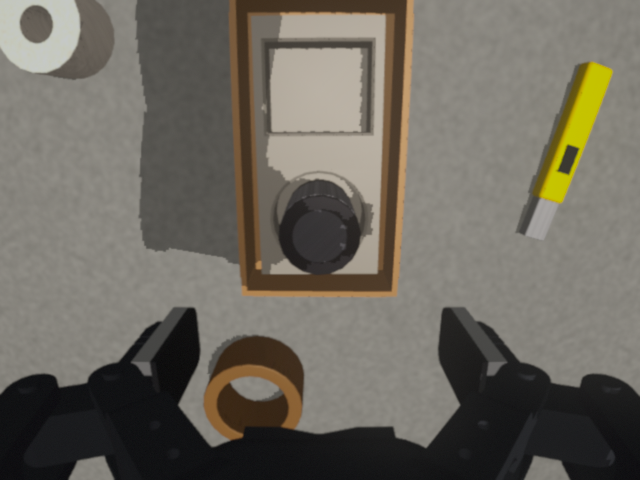

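Emit:
{"op": "apply_moves", "data": {"targets": [[[-0.1, 0.787, 0, 1.7, 1], [-0.1, 0.787, 0, 1.7, 1], [-0.1, 0.787, 0, 1.7, 1], [-0.1, 0.787, 0, 1.7, 1], [-0.1, 0.787, 0, 1.7, 1], [-0.1, 0.787, 0, 1.7, 1], [-0.1, 0.787, 0, 1.7, 1], [-0.1, 0.787, 0, 1.7, 1]]]}}

```text
clock: 15.02
eef_pos: [0.4591, 0.2667, 0.2018]
tool_rot: [-0.21, 0.978, -0.001, -0.002]
ft_force: [0.5, 0.2, 0.3]
grip_width: 0.0855
grasp_force: 0.0
```

Emit:
{"op": "apply_moves", "data": {"targets": [[[-0.1, 0.787, 0, 1.7, 1], [-0.1, 0.787, 0, 1.7, 1], [-0.1, 0.787, 0, 1.7, 1], [-0.1, 0.787, 0, 1.7, 1], [0, 0, 0, 0, 1], [0, 0, 0, 0, 1], [0, 0, 0, 0, 1]]]}}

```text
clock: 15.6
eef_pos: [0.4438, 0.391, 0.2021]
tool_rot: [-0.267, 0.964, -0.001, -0.002]
ft_force: [-1.0, -0.3, -0.5]
grip_width: 0.0855
grasp_force: 0.0
```

```bash
python3 - <<'E'
from h import *
st(); blobs("wrist",.068,.085); st()
E
```

```text
t 15.6 p [0.4438 0.391  0.2021] ty 120.96 z [-0.003 -0.003 -1.   ] q [ 0.72  0.45  0.18  1.31 -0.    0.18] F [-1.  -0.3 -0.5] w 0.0855 0.0
[ 278  207   88   67 5737] ((444.79217529296875, 393.7601318359375), (44.33060836791992, 56.10069274902344), 31.273008346557617) plane [0.0128 0.0077 0.0745]
[ 553  268   87  118 2331] ((398.2128601074219, 601.3355712890625), (103.87820434570312, 4.438604831695557), 2.5401535034179688) plane [0.0115 0.0007 0.0763]
t 15.65 p [0.4442 0.3906 0.2027] ty 120.9 z [-0.002 -0.003 -1.   ] q [ 0.72  0.45  0.18  1.31 -0.    0.18] F [0.2 0.3 0.2] w 0.0854 0.0
```

Emit:
{"op": "apply_moves", "data": {"targets": [[[0, 0.04, -0.8, 0, 1], [0, 0, -0.9, 0, 1], [0, 0, -0.8, 0, 1], [0, 0, -0.6, 0, 1], [0, 0, -0.45, 0, 1], [0, 0, 0, 0, 1], [0, 0, 0, 0, 1]]]}}

```text
clock: 16.23
eef_pos: [0.4443, 0.3915, 0.0614]
tool_rot: [-0.266, 0.964, -0.001, -0.001]
ft_force: [-0.4, 0.4, -0.0]
grip_width: 0.0855
grasp_force: 0.0
```

Emit:
{"op": "apply_moves", "data": {"targets": [[[0, 0, 0, 0, 0.5], [0, 0, 0, 0, 0.2], [0, 0, 0, 0, -0.5], [0, 0, 0, 0, -1], [0, 0, 0, 0, -1], [0, 0, 0, 0, -1], [0, 0, 0, 0, -1]]]}}

```text
clock: 16.82
eef_pos: [0.4462, 0.3945, 0.0646]
tool_rot: [-0.267, 0.964, 0.001, 0.002]
ft_force: [-0.4, -0.5, 6.7]
grip_width: 0.055
grasp_force: 65.5
```

Emit:
{"op": "apply_moves", "data": {"targets": [[[0, 0, 0.3, 0, -1], [0, 0, 0.6, 0, -1], [0, 0, 0.9, 0, -1], [0, 0, 0.9, 0, -1], [0, 0, 0.5, 0, -1], [0, 0, 0.2, 0, -1], [0, 0, 0, 0, -1], [0, 0, 0, 0, -1]]]}}

```text
clock: 17.48
eef_pos: [0.4442, 0.3931, 0.1972]
tool_rot: [-0.267, 0.964, -0.0, -0.001]
ft_force: [0.2, -1.0, -2.7]
grip_width: 0.0552
grasp_force: 64.5
```

```bash
python3 -c "from h import *; st(); blobs('wrist',.19,.23)"
```

```text
t 17.48 p [0.4442 0.3931 0.1972] ty 120.95 z [-0.001 -0.001 -1.   ] q [ 0.72  0.45  0.17  1.29 -0.    0.18] F [ 0.2 -1.  -2.7] w 0.0552 64.5
[  161   268   315   138 29105] ((443.0193176269531, 392.74505615234375), (45.11037063598633, 82.96866607666016), 31.258214950561523) plane [0.0773 0.0472 0.2076]
[134 363  29  13 223] ((461.21484375, 349.8435363769531), (2.091325521469116, 8.6929931640625), 34.9010124206543) plane [-0.3401 -0.2836  0.228 ]
[476 363  28  12 216] ((413.772705078125, 429.0268859863281), (1.6074943542480469, 8.524375915527344), 28.744775772094727) plane [-0.2996 -0.1491  0.2281]
```

Emit:
{"op": "apply_moves", "data": {"targets": [[[-0.04, -0.381, 0, -1.57, -1], [-0.081, -0.762, 0, -1.57, -1], [-0.081, -0.762, 0, -1.57, -1], [-0.081, -0.762, 0, -1.57, -1], [-0.081, -0.762, 0, -1.57, -1], [-0.081, -0.762, 0, -1.57, -1], [-0.081, -0.762, 0, -1.57, -1], [-0.081, -0.762, 0, -1.57, -1]]]}}

```text
clock: 18.2
eef_pos: [0.4185, 0.1629, 0.1958]
tool_rot: [-0.159, 0.987, -0.001, -0.002]
ft_force: [0.5, 0.4, -1.2]
grip_width: 0.055
grasp_force: 64.5
```

Emit:
{"op": "apply_moves", "data": {"targets": [[[-0.081, -0.762, 0, -1.57, -1], [-0.081, -0.762, 0, -1.57, -1], [-0.081, -0.762, 0, -1.57, -1], [-0.081, -0.762, 0, -1.57, -1], [-0.081, -0.762, 0, -1.56, -1], [-0.04, -0.381, 0, 0, -1], [0, 0, 0, 0, -1], [0, 0, 0, 0, -1]]]}}

```text
clock: 18.87
eef_pos: [0.4013, -0.0033, 0.1966]
tool_rot: [-0.091, 0.996, 0.0, -0.002]
ft_force: [0.8, -1.1, -1.1]
grip_width: 0.0549
grasp_force: 64.5
```

```bash
python3 - <<'E'
from h import *
im,P=cloud("wrist"); cv2.imwrite("pics/w7.png",im); o=st(); np.save("w7.npy",P)
q=P[280:400,260:380].reshape(-1,3); q=q[np.isfinite(q).all(1)]; zm=np.median(q[:,2]); q=q[abs(q[:,2]-zm)<.01]
A=np.c_[q[:,:2]-q[:,:2].mean(0),np.ones(len(q))]; print(zm,np.linalg.lstsq(A,q[:,2],rcond=None)[0].round(4))
E
```

```text
t 18.92 p [ 0.4017 -0.0027  0.1969] ty 100.5 z [-0.003  0.001 -1.   ] q [-0.01  0.08 -0.33  1.17  0.   -0.19] F [-0.4  0.4 -1.2] w 0.0547 64.5
0.20673742906514897 [0.0316 0.0069 0.2065]
```

View pics/w7.png

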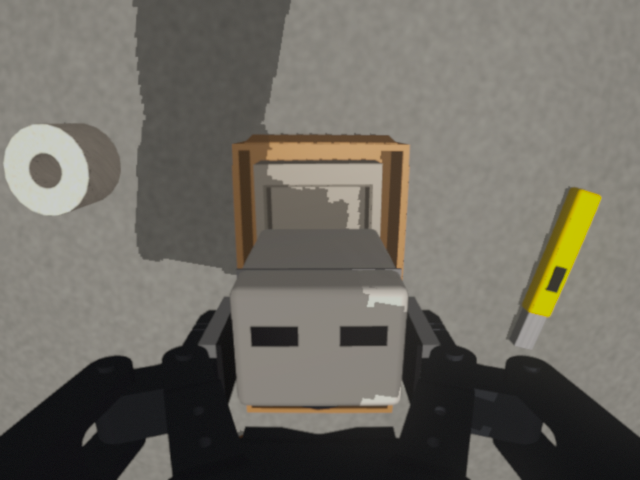

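Emit:
{"op": "apply_moves", "data": {"targets": [[[0, 0, -0.6, 0, -1], [0, 0, -0.7, 0, -1], [0, 0, -0.6, 0, -1], [0, 0, -0.5, 0, -1], [0, 0, -0.3, 0, -1], [0, 0, -0.15, 0, -1], [0, 0, 0, 0, -1], [0, 0, 0, 0, -1]]]}}

```text
clock: 19.58
eef_pos: [0.4027, -0.0021, 0.0842]
tool_rot: [-0.093, 0.996, 0.0, -0.0]
ft_force: [0.6, 0.1, -1.6]
grip_width: 0.0553
grasp_force: 64.5
```

Emit:
{"op": "apply_moves", "data": {"targets": [[[0, 0, -0.07, 0, -1], [0, 0, 0, 0, -1], [0, 0, 0, 0, -1]]]}}

```text
clock: 19.83
eef_pos: [0.4032, -0.0027, 0.0821]
tool_rot: [-0.092, 0.996, -0.0, 0.001]
ft_force: [0.5, -0.4, -1.9]
grip_width: 0.0545
grasp_force: 64.5
```

Emit:
{"op": "apply_moves", "data": {"targets": [[[0, 0, -0.04, 0, -1], [0, 0, 0, 0, -1], [0, 0, 0, 0, -1]]]}}

```text
clock: 20.08
eef_pos: [0.4027, -0.0029, 0.0801]
tool_rot: [-0.092, 0.996, -0.0, 0.0]
ft_force: [-0.2, -0.4, -2.1]
grip_width: 0.055
grasp_force: 64.5
```

Emit:
{"op": "apply_moves", "data": {"targets": [[[0, 0, -0.07, 0, -1], [0, 0, 0, 0, -1], [0, 0, 0, 0, -1]]]}}

```text
clock: 20.33
eef_pos: [0.4024, -0.0028, 0.0769]
tool_rot: [-0.092, 0.996, 0.0, -0.0]
ft_force: [-0.4, -0.8, -1.7]
grip_width: 0.0546
grasp_force: 64.5
```

Emit:
{"op": "apply_moves", "data": {"targets": [[[0, 0, -0.04, 0, -1], [0, 0, 0, 0, -1], [0, 0, 0, 0, -1]]]}}

```text
clock: 20.58
eef_pos: [0.4026, -0.0028, 0.0754]
tool_rot: [-0.092, 0.996, -0.0, -0.0]
ft_force: [-0.7, -0.0, -1.8]
grip_width: 0.0552
grasp_force: 64.5
```

Emit:
{"op": "apply_moves", "data": {"targets": [[[0, 0, -0.03, 0, -1], [0, 0, 0, 0, -1], [0, 0, 0, 0, -1]]]}}

```text
clock: 20.83
eef_pos: [0.4028, -0.0028, 0.0746]
tool_rot: [-0.092, 0.996, -0.0, 0.0]
ft_force: [-0.5, -0.9, 3.8]
grip_width: 0.0552
grasp_force: 64.9
```

Contact at 0.0746, as expected. Release and check.

Emit:
{"op": "apply_moves", "data": {"targets": [[[0, 0, -0.02, 0, -0.2], [0, 0, 0, 0, 0.5], [0, 0, 0, 0, 1], [0, 0, 0, 0, 1], [0, 0, 0, 0, 1], [0, 0, 0, 0, 1], [0, 0, 0, 0, 1]]]}}

```text
clock: 21.42
eef_pos: [0.4027, -0.0028, 0.0734]
tool_rot: [-0.092, 0.996, 0.0, -0.0]
ft_force: [0.1, -0.1, -0.3]
grip_width: 0.0855
grasp_force: 0.0
```

Emit:
{"op": "apply_moves", "data": {"targets": [[[0, 0, 0.5, 0, 1], [0, 0, 0.9, 0, 1], [0, 0, 1, 0, 1], [0, 0, 1, 0, 1], [0, 0, 0, 0, 1], [0, 0, 0, 0, 1], [0, 0, 0, 0, 1]]]}}

```text
clock: 22.0
eef_pos: [0.4024, -0.0028, 0.2092]
tool_rot: [-0.092, 0.996, 0.0, -0.0]
ft_force: [0.1, 0.3, -0.8]
grip_width: 0.0854
grasp_force: 0.0
```

```bash
python3 - <<'E'
from h import *
st(); blobs("wrist",.076,.1,save="pics/w8.png"); blobs("top",.076,.1)
E
```

```text
t 22.0 p [ 0.4024 -0.0028  0.2092] ty 100.54 z [-0. -0. -1.] q [-0.01  0.07 -0.3   1.2  -0.   -0.19] F [ 0.1  0.3 -0.8] w 0.0854 0.0
[ 274  201   89   69 5917] ((401.42279052734375, -3.4033050537109375), (44.091270446777344, 56.243682861328125), 10.644028663635254) plane [0.0207 0.0035 0.0845]
[ 283  326   73   70 4016] ((492.0401611328125, 14.036111831665039), (52.02272033691406, 50.751007080078125), 12.654990196228027) plane [0.0446 0.0083 0.0844]
[587  75  53  89 718] ((842.951171875, -602.5375366210938), (209.0543975830078, 94.44152069091797), 24.50497055053711) plane [-0.0002  0.0112  0.0882]
[ 81  78  99  77 615] ((820.5503540039062, 356.8351745605469), (123.91826629638672, 253.08570861816406), 40.489986419677734) plane [-0.0035 -0.003   0.0884]
[448  80  76  63 461] ((842.6241455078125, -329.893310546875), (195.73660278320312, 97.53254699707031), 49.25809860229492) plane [ 0.0091 -0.0069  0.0882]
[217  98  70  46 296] ((832.673583984375, 122.0528564453125), (76.8094711303711, 160.50921630859375), 25.81131362915039) plane [-0.0065 -0.0005  0.0883]
[ 606  238   19  184 1349] ((423.61724853515625, -602.0275268554688), (6.951039791107178, 359.8749694824219), 88.67133331298828) plane [-0.0023 -0.0693  0.0882]
[   2  266   19  190 1490] ((363.0022888183594, 598.2902221679688), (360.0372619628906, 7.131432056427002), 2.540956735610962) plane [ 0.0175 -0.3714  0.0882]
[297 279  26  26 509] ((493.4477844238281, 12.796735763549805), (50.28261184692383, 50.081180572509766), 44.82154083251953) plane [0.0033 0.0012 0.0857]
```

View pics/w8.png

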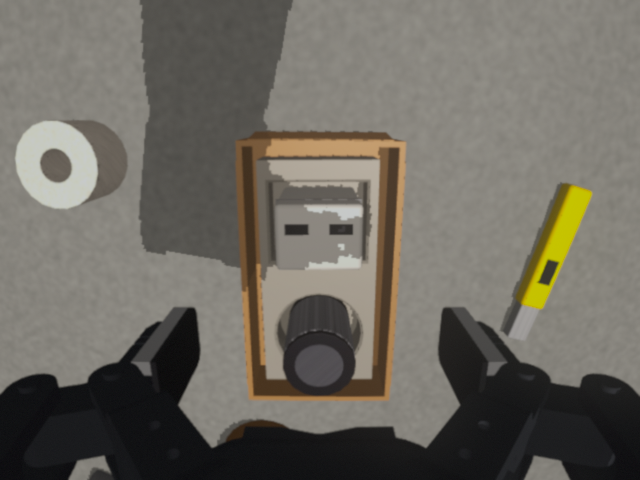

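Emit:
{"op": "apply_moves", "data": {"targets": [[[0.044, -0.84, 0, -5.96, 1], [0.044, -0.84, 0, -5.96, 1], [0.044, -0.84, 0, -5.96, 1], [0.044, -0.84, 0, -5.96, 1], [0.044, -0.84, 0, -5.96, 1], [0.044, -0.84, 0, -5.96, 1], [0.044, -0.84, 0, -5.96, 1], [0.044, -0.84, 0, -5.96, 1]]]}}

```text
clock: 22.77
eef_pos: [0.4156, -0.2727, 0.2075]
tool_rot: [0.321, 0.947, 0.001, -0.002]
ft_force: [-0.3, 0.3, 0.1]
grip_width: 0.0853
grasp_force: 0.0
```

Emit:
{"op": "apply_moves", "data": {"targets": [[[0.044, -0.84, 0, -5.96, 1], [0.044, -0.84, 0, -5.96, 1], [0.044, -0.84, 0, -5.96, 1], [0.044, -0.84, 0, -5.96, 1], [0, 0, 0, 0, 1], [0, 0, 0, 0, 1], [0, 0, 0, 0, 1]]]}}

```text
clock: 23.35
eef_pos: [0.4229, -0.4051, 0.2074]
tool_rot: [0.507, 0.862, 0.001, -0.002]
ft_force: [-0.6, 0.2, -0.1]
grip_width: 0.0855
grasp_force: 0.0
```

```bash
python3 - <<'E'
from h import *
st(); blobs("wrist",.042,.056,save="pics/w9.png"); blobs("wrist",.006,.016,3000);st()
E
```

```text
t 23.35 p [ 0.4229 -0.4051  0.2074] ty 29.04 z [-0.003  0.003 -1.   ] q [-0.76  0.43  0.17  1.31  0.    0.3 ] F [-0.6  0.2 -0.1] w 0.0855 0.0
[ 300  175   41   96 3651] ((421.98150634765625, -404.7193298339844), (28.113910675048828, 70.15565490722656), 27.514318466186523) plane [ 0.0022 -0.0042  0.0476]
[   7  318   98   54 1201] ((283.17156982421875, -595.8560180664062), (4.13820219039917, 81.70479583740234), 88.3228759765625) plane [0.0148 0.6867 0.0492]
[179 402  64  38 720] ((424.27215576171875, -600.6226196289062), (4.242538928985596, 60.85045623779297), 88.80487060546875) plane [0.0597 1.253  0.0485]
[  212   159   217   106 17841] ((422.2598571777344, -404.7035827636719), (172.7721405029297, 84.70637512207031), 27.45755386352539) plane [ 0.0001 -0.0017  0.0098]
t 23.45 p [ 0.4235 -0.4046  0.2086] ty 29.11 z [-0.002  0.002 -1.   ] q [-0.76  0.43  0.17  1.31  0.    0.3 ] F [0.2 0.8 0.7] w 0.0854 0.0
```

View pics/w9.png

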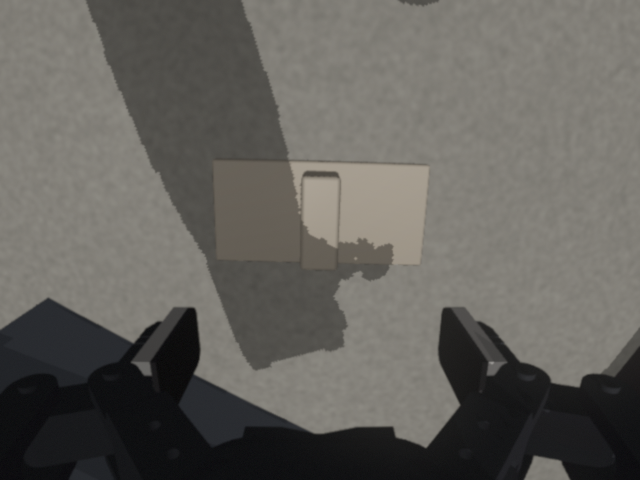

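Emit:
{"op": "apply_moves", "data": {"targets": [[[-0.03, 0.03, -0.8, -1.5, 1], [0, 0, -0.9, 0, 1], [0, 0, -0.9, 0, 1], [0, 0, -0.8, 0, 1], [0, 0, -0.6, 0, 1], [0, 0, -0.3, 0, 1], [0, 0, 0, 0, 1], [0, 0, 0, 0, 1]]]}}

```text
clock: 24.12
eef_pos: [0.4225, -0.4034, 0.0373]
tool_rot: [0.518, 0.855, 0.0, -0.001]
ft_force: [0.2, -0.5, 0.7]
grip_width: 0.0856
grasp_force: 0.0
```

Emit:
{"op": "apply_moves", "data": {"targets": [[[0, 0, 0, 0, 0], [0, 0, 0, 0, -0.4], [0, 0, 0, 0, -0.7], [0, 0, 0, 0, -1], [0, 0, 0, 0, -1], [0, 0, 0, 0, -1], [0, 0, 0, 0, -1], [0, 0, 0, 0, -1]]]}}

```text
clock: 24.78
eef_pos: [0.4232, -0.4055, 0.0386]
tool_rot: [0.519, 0.855, -0.0, 0.001]
ft_force: [0.1, 0.7, 5.9]
grip_width: 0.0272
grasp_force: 61.2
```

Emit:
{"op": "apply_moves", "data": {"targets": [[[0, 0, 0.3, 0, -1], [0, 0, 0.7, 0, -1], [0, 0, 1, 0, -1], [0, 0, 1, 0, -1], [0, 0, 1, 0, -1], [0, 0, 0.3, 0, -1], [0, 0, 0, 0, -1], [0, 0, 0, 0, -1]]]}}

```text
clock: 25.45
eef_pos: [0.4226, -0.4048, 0.2096]
tool_rot: [0.519, 0.855, -0.0, 0.0]
ft_force: [-0.3, -0.2, -1.6]
grip_width: 0.0276
grasp_force: 60.4
```

```bash
python3 -c "from h import *; st(); blobs('wrist',.15,.195,3000)"
```

```text
t 25.45 p [ 0.4226 -0.4048  0.2096] ty 27.52 z [ 0.001 -0.001 -1.   ] q [-0.76  0.43  0.17  1.31 -0.    0.33] F [-0.3 -0.2 -1.6] w 0.0276 60.4
[  102   195   435   173 50169] ((419.3509826660156, -400.623779296875), (172.27005004882812, 75.88681030273438), 27.552488327026367) plane [ 0.0024 -0.0062  0.1807]
```

Emit:
{"op": "apply_moves", "data": {"targets": [[[0.022, 0.395, 0, -1.3, -1], [0.044, 0.79, 0, -1.3, -1], [0.044, 0.79, 0, -1.3, -1], [0.044, 0.79, 0, -1.3, -1], [0.044, 0.79, 0, -1.3, -1], [0.044, 0.79, 0, -1.3, -1], [0.044, 0.79, 0, -1.3, -1], [0.044, 0.79, 0, -1.3, -1]]]}}

```text
clock: 26.17
eef_pos: [0.4338, -0.1657, 0.2066]
tool_rot: [0.595, 0.804, -0.001, -0.003]
ft_force: [0.6, -0.7, 0.0]
grip_width: 0.0271
grasp_force: 60.4
```

Emit:
{"op": "apply_moves", "data": {"targets": [[[0.044, 0.79, 0, -1.3, -1], [0.044, 0.79, 0, -1.3, -1], [0.044, 0.79, 0, -1.3, -1], [0.044, 0.79, 0, -1.3, -1], [0.044, 0.79, 0, -1.3, -1], [0.022, 0.395, 0, 0, -1], [0, 0, 0, 0, -1], [0, 0, 0, 0, -1]]]}}

```text
clock: 26.83
eef_pos: [0.4439, 0.0066, 0.2073]
tool_rot: [0.638, 0.77, -0.002, -0.002]
ft_force: [0.2, -0.1, -0.9]
grip_width: 0.0272
grasp_force: 60.3
```

Emit:
{"op": "apply_moves", "data": {"targets": [[[0, 0, -0.5, 0, -1], [0, 0, -0.7, 0, -1], [0, 0, -0.5, 0, -1], [0, 0, -0.2, 0, -1], [0, 0, 0, 0, -1], [0, 0, 0, 0, -1]]]}}

```text
clock: 27.33
eef_pos: [0.4451, 0.0052, 0.1332]
tool_rot: [0.639, 0.769, -0.001, -0.001]
ft_force: [0.6, -0.7, -1.5]
grip_width: 0.0269
grasp_force: 60.3
```

```bash
python3 -c "from h import *; st(); blobs('wrist',.095,.12,3000,'pics/w10.png')"
```

```text
t 27.33 p [0.4451 0.0052 0.1332] ty 10.54 z [-0.002 -0.    -1.   ] q [ 0.01  0.22 -0.33  1.01 -0.    1.4 ] F [ 0.6 -0.7 -1.5] w 0.0269 60.3
[  101   196   436   173 49932] ((443.2779846191406, 10.116676330566406), (172.1019744873047, 75.72415161132812), 10.731611251831055) plane [-0.0021 -0.0024  0.1044]
```

View pics/w10.png

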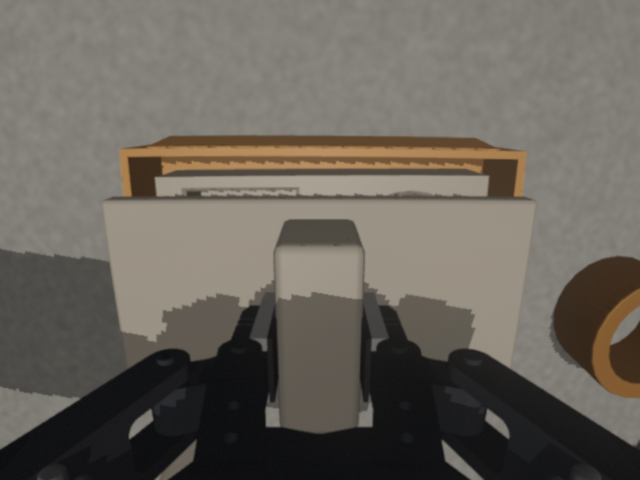

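Emit:
{"op": "apply_moves", "data": {"targets": [[[0, 0, -0.1, 0, -1], [0, 0, -0.07, 0, -1], [0, 0, 0, 0, -1], [0, 0, 0, 0, -1]]]}}

```text
clock: 27.72
eef_pos: [0.4456, 0.006, 0.127]
tool_rot: [0.639, 0.77, 0.0, 0.0]
ft_force: [0.1, 0.1, -0.9]
grip_width: 0.0269
grasp_force: 60.3
```

Emit:
{"op": "apply_moves", "data": {"targets": [[[0, 0, -0.03, 0, -1], [0, 0, 0, 0, -1], [0, 0, 0, 0, -1]]]}}

```text
clock: 27.97
eef_pos: [0.4455, 0.0061, 0.1256]
tool_rot: [0.639, 0.77, 0.0, 0.0]
ft_force: [-0.5, 0.4, -1.6]
grip_width: 0.0269
grasp_force: 60.3
```

Emit:
{"op": "apply_moves", "data": {"targets": [[[0, 0, -0.02, 0, -1], [0, 0, 0, 0, -1], [0, 0, 0, 0, -1]]]}}

```text
clock: 28.22
eef_pos: [0.4454, 0.006, 0.1247]
tool_rot: [0.639, 0.77, -0.0, -0.0]
ft_force: [0.3, -0.1, -0.9]
grip_width: 0.0269
grasp_force: 60.3
```

Emit:
{"op": "apply_moves", "data": {"targets": [[[0, 0, -0.02, 0, -1], [0, 0, 0, 0, -1], [0, 0, 0, 0, -1]]]}}

```text
clock: 28.47
eef_pos: [0.4454, 0.006, 0.1238]
tool_rot: [0.639, 0.77, -0.0, -0.0]
ft_force: [-0.5, -0.5, -1.2]
grip_width: 0.0271
grasp_force: 60.3
```

Emit:
{"op": "apply_moves", "data": {"targets": [[[0, 0, -0.02, 0, -1], [0, 0, 0, 0, -1], [0, 0, 0, 0, -1]]]}}

```text
clock: 28.72
eef_pos: [0.4456, 0.006, 0.1236]
tool_rot: [0.639, 0.77, 0.0, 0.0]
ft_force: [-1.9, 0.8, 4.2]
grip_width: 0.0274
grasp_force: 61.0
```

Emit:
{"op": "apply_moves", "data": {"targets": [[[0, 0, 0, 0, -0.5], [0, 0, 0, 0, 0], [0, 0, 0, 0, 0.5], [0, 0, 0, 0, 1], [0, 0, 0, 0, 1], [0, 0, 0, 0, 1], [0, 0, 0, 0, 1], [0, 0, 0, 0, 1]]]}}

```text
clock: 29.38
eef_pos: [0.4455, 0.006, 0.123]
tool_rot: [0.639, 0.77, -0.0, -0.0]
ft_force: [0.0, -0.1, -0.1]
grip_width: 0.0853
grasp_force: 0.0
```

Emit:
{"op": "apply_moves", "data": {"targets": [[[0, 0, 0.4, 0, 1], [0, 0, 0.8, 0, 1], [0, 0, 1, 0, 1], [0, 0, 1, 0, 1], [0, 0, 0.5, 0, 1], [0, 0, 0, 0, 1], [0, 0, 0, 0, 1], [0, 0, 0, 0, 1]]]}}

```text
clock: 30.05
eef_pos: [0.4449, 0.006, 0.2702]
tool_rot: [0.639, 0.77, -0.0, -0.001]
ft_force: [0.5, -0.3, -1.4]
grip_width: 0.0854
grasp_force: 0.0
```

```bash
python3 -c "
from h import *
st(); blobs('wrist',.086,.104,3000,'pics/w11.png'); blobs('wrist',.125,.14,1000); st()"
```

```text
t 30.05 p [0.4449 0.006  0.2702] ty 10.62 z [-0.002 -0.    -1.   ] q [ 0.01  0.12 -0.08  1.37  0.    1.4 ] F [ 0.5 -0.3 -1.4] w 0.0854 0.0
[  203   162   234   109 20428] ((444.3138427734375, 6.770179748535156), (172.2349853515625, 83.96316528320312), 10.715279579162598) plane [-0.0004 -0.0021  0.0948]
[ 300  178   43  103 4281] ((444.3657531738281, 6.748569488525391), (28.062795639038086, 69.89625549316406), 10.615565299987793) plane [-0.0007 -0.0085  0.1325]
t 30.15 p [0.4444 0.006  0.2694] ty 10.62 z [-0.004 -0.    -1.   ] q [ 0.01  0.12 -0.08  1.37  0.    1.4 ] F [ 0.1 -0.5 -0.1] w 0.085 0.0
```

View pics/w11.png

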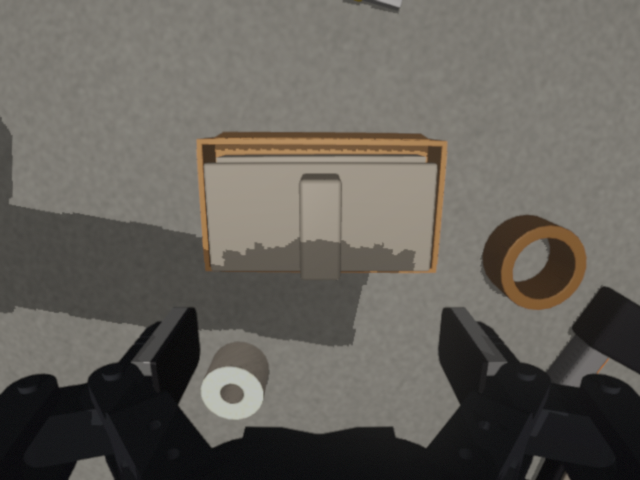

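The cover lies level: the slab's top is at z 0.095, it is about 2 mm off the tray's centre, and its yaw matches the tray's.

```bash
python3 -c "
from h import *
print(order.job_done())"
```

```text
the job is handed in; nothing more can be done
None
```

I packed the carton in the required order (tray, speaker, adapter, cover) and handed the job in at about 30 s; the last camera check showed the cover level and about 2 mm off the tray's centre, but the hand-in returned no verdict.

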